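# Put the calibration weights back on their stands

## Task

The balance has been checked: pick the four dark steel calibration weights out from among the vials and put them away, each upright in the round well of the wooden stand made for its size, the smallest weight in the smallest well and so on up to the largest in the largest. Leave the two glass vials standing where they are.

Things in the scene. Friction and masses are not known exactly. Their poses are not given: they have to be found in the camera images.
- weight24: the smallest calibration weight, dark steel, about 90 g: an upright cylinder 24 mm in diameter and 22 mm high, with a cylindrical lifting knob 12 mm in diameter above a 3 mm neck; the knob spans 25 to 35 mm above the underside. Origin: centre of the underside; z towards the knob. Starts upright on the worktop
- weight34: the second smallest calibration weight, dark steel, about 220 g: an upright cylinder 34 mm in diameter and 28 mm high, with a cylindrical lifting knob 16 mm in diameter above a 3 mm neck; the knob spans 31 to 43 mm above the underside. Origin: centre of the underside; z towards the knob. Starts upright on the worktop
- weight44: the second largest calibration weight, dark steel, about 450 g: an upright cylinder 44 mm in diameter and 34 mm high, with a cylindrical lifting knob 20 mm in diameter above a 3 mm neck; the knob spans 37 to 51 mm above the underside. Origin: centre of the underside; z towards the knob. Starts upright on the worktop
- weight56: the largest calibration weight, dark steel, about 800 g: an upright cylinder 56 mm in diameter and 38 mm high, with a cylindrical lifting knob 24 mm in diameter above a 3 mm neck; the knob spans 41 to 57 mm above the underside. Origin: centre of the underside; z towards the knob. Starts upright on the worktop
- stand40: fixed wooden storage stand with the smallest well: block 92 x 92 mm, 18 mm high, in its middle a round well 40 mm in diameter, 10 mm deep, grey floor. For the smallest weight (24 mm), which fits with 8 mm to spare all round. Origin: centre of the block's underside (well floor 8 mm above it); z up
- stand50: fixed wooden storage stand with the second smallest well: block 92 x 92 mm, 18 mm high, in its middle a round well 50 mm in diameter, 10 mm deep, grey floor. For the second smallest weight (34 mm), which fits with 8 mm to spare all round. Origin: centre of the block's underside (well floor 8 mm above it); z up
- stand60: fixed wooden storage stand with the second largest well: block 92 x 92 mm, 18 mm high, in its middle a round well 60 mm in diameter, 10 mm deep, grey floor. For the second largest weight (44 mm), which fits with 8 mm to spare all round. Origin: centre of the block's underside (well floor 8 mm above it); z up
- stand72: fixed wooden storage stand with the largest well: block 92 x 92 mm, 18 mm high, in its middle a round well 72 mm in diameter, 10 mm deep, grey floor. For the largest weight (56 mm), which fits with 8 mm to spare all round. Origin: centre of the block's underside (well floor 8 mm above it); z up
- vial_black: glass specimen vial with a black screw cap, 25 mm in diameter, 52 mm high, standing upright among the weights; to be left alone. Origin: centre of the underside, z up
- vial_white: glass specimen vial with a white screw cap, 25 mm in diameter, 60 mm high, standing upright among the weights; to be left alone. Origin: centre of the underside, z up
Mind the look-alikes: they are no part of the job. What is shaped like the weight44 but green or orange is not meant.

How it is judged:
By the outcome, as a careful person would: the job done as asked, in the order asked, and still so for the second after the job is handed in, with the robot touching nothing.
It also fails if it takes over 99 s, if anything falls off the work surface, if the arm or the gripper's body presses on something with over 40 N, if the wrist force passes 120 N, or if a joint passes its speed limit or range.

## Robot

A 7-joint arm with a two-finger parallel gripper is mounted at the origin on a cart in front of the work surface, level with it; the furniture and walls round the work are solid. World frame = base frame: x ahead of the robot, y to its left, z up, the work surface at z = 0. Lengths are in m, angles in degrees, forces in N, time in s.
With the tool pointing down it reaches from about 0.35 to 0.9 m from the base axis. Payload 19.9 kg.
Tool frame: the origin (TCP) lies at the very end of the fingers, on their centre line; the grasp point (between the pads) lies 19 mm behind it (hold_point_z is the z of the grasp point in the tool frame, in m); z points along the fingers, y is the line along which they close (so a half turn about z gives the same grasp; the last joint's range is limited). The gripper opens to 85 mm and grips with 20 to 120 N. Pads are 22 mm wide; open, the fingers measure 114 mm over their backs; the gripper's body (76 mm by 85 mm) begins 54 mm behind the grasp point. The pads swing forward as they close: fully open they stand 13 mm farther back than shut.
Start: joints at [-66.778, 23.915, -0.59, 92.452, 0.269, 63.638, -3.037], TCP at [0.27, 0.564, 0.231] pointing down, gripper open.
Joint ranges: [-161.28, 161.28], [-22.2, 115.67], [-73.04, 71.86], [3.21, 147.25], [-68.34, 248.33], [10.77, 114.83], [-161.83, 161.83]. Speed limits (degrees/s): [108.29, 108.29, 136.94, 136.94, 172.46, 172.46, 172.46].

## Interface

Orientations are given as [roll, pitch, yaw] about the fixed x, y, z axes, in that order (R = Rz(yaw) Ry(pitch) Rx(roll)).
In Python, from bench import move_ptp, movel, move_joints, grip, hold, solve_ik, get_state, snapshot, IKError, finish_job, hold_point_z gives the robot as it stands. Calls block until the motion is done:
- move_ptp(position, orientation): joint-space move of the TCP to a pose.
- movel(position, rotation=None, rate=0.15, contact_N=None): straight line of the TCP; rotation=None keeps the orientation; rate is the mean speed in m/s. With contact_N (N) it stops when the force on the tool has changed by that much, and returns True; else False.
- move_joints(angles): joint-space move.
- grip(opening): finger opening in m; the grip force is fixed at half the most; returns when the fingers have stopped.
- hold(seconds).
- solve_ik(position, orientation): joint angles nearest the present ones, or None.
- get_state(): the state.
- snapshot(name): name is "side" or "top" or "wrist"; returns a dict with "image" (400x640x3 uint8, red, green, blue), "camera_matrix" (3x3 intrinsics, pixels), "dist_coeffs" ([k1, k2, p1, p2, k3] as OpenCV has them; the pictures are not rectified), "position" and "attitude" of the camera in the world. Camera axes: x right, y up, looking along -z (the intrinsics and any distortion apply to the point x, -y, -z); pixel columns grow to the right and rows downward; lengths in m; the calibration is good to about 2 mm. A picture is of the moment at which its call begins. There is no depth.
A pose or a line that the arm cannot do raises IKError and nothing moves.
- finish_job(): hands the job in; it is judged then, once.
The state is a dict: "t": time; "q": joint angles; "qvel": joint speeds; "joint_efforts": joint torques, N m; "ee_pos": TCP position; "eef_rot": TCP orientation; "ft_force": force on the tool from outside, world axes, zero at the start; "ft_torque": the same for the moment, N m; "opening": finger opening in m; "grasp_force": force on a finger pad.
Only numpy, scipy, OpenCV 4.12 (cv2) and the standard library are available. Lean on these libraries where they do the work, as an engineer would, in place of code of your own. Each camera call takes 0.05 s, during which the arm holds its last target. There are 200 camera calls.

## Working session

There is one attempt and no reset: what is moved stays moved. The work goes in short steps, each a Python script; the robot and the scene stay as the last script left them, time stands still between calls to the robot, and variables do not carry over. Pictures are saved under pics/ and viewed, at most 14 in all, crops included, and the job is handed in when it is done.

```bash
ls; mkdir -p pics; python3 - <<'E'
from bench import *
import cv2,numpy as np
for n in("top","side"):
    s=snapshot(n);cv2.imwrite(f"pics/{n}0.png",s["image"][:,:,::-1])
    print(n,s["camera_matrix"],s["dist_coeffs"],s["position"],s["attitude"])
print(get_state(),hold_point_z)
E
```

```text
pics
top [[489.22487614   0.         322.96087596]
 [  0.         489.22487614 195.00707125]
 [  0.           0.           1.        ]] [-0.01419456  0.          0.          0.          0.        ] [0.43320683 0.09649756 1.25567693] [  4.31657881  -0.361331   -91.26813156]
side [[514.58367141   0.         321.4751422 ]
 [  0.         514.58367141 204.46509913]
 [  0.           0.           1.        ]] [-0.02800563  0.          0.          0.          0.        ] [ 0.27939274 -0.95032432  0.67349766] [ 58.9266693    0.75108009 -14.7076716 ]
{'t': 0.1, 'q': array([-66.77757106,  23.94543801,  -0.58896412,  92.4804895 ,
         0.26739724,  63.63766836,  -3.03662378]), 'qvel': array([ 0.07024065, -0.02434648,  0.03420107, -0.20231122, -0.09396319,
       -0.05575863, -0.02712399]), 'joint_efforts': array([ 1.31806049e-03, -8.65836811e+01,  6.80384561e-01, -4.35633445e+01,
        1.91672123e-02,  4.91826984e-03, -7.88016700e-05]), 'ee_pos': array([0.26993877, 0.56336981, 0.23072564]), 'eef_rot': array([-1.79937885e+02,  3.71815623e-03,  1.54398223e+02]), 'ft_force': array([ 0.41792997,  0.72969115, -0.33635195]), 'ft_torque': array([ 0.04826438,  0.0415821 , -0.01047389]), 'grasp_force': 0.0, 'opening': 0.08537459656990481} -0.0187
```

View pics/top0.png

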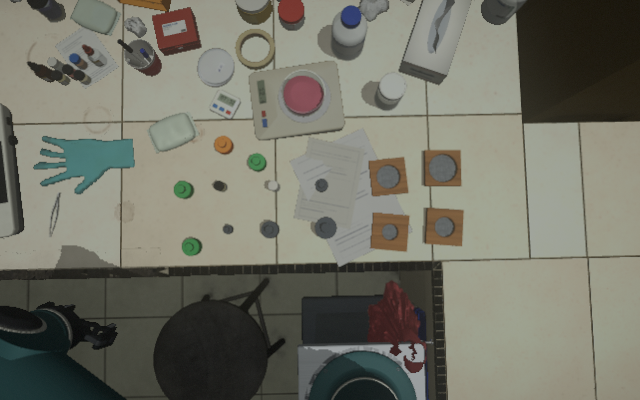

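View pics/side0.png

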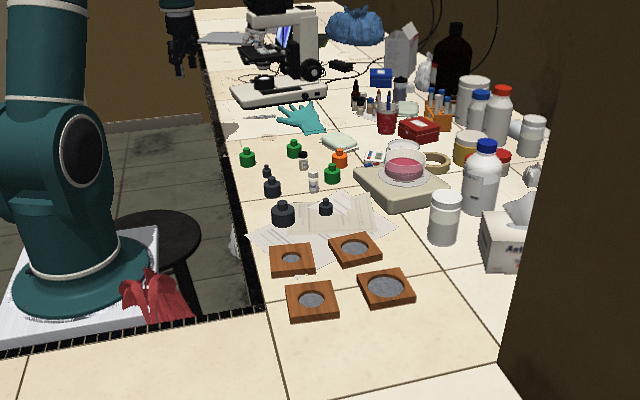

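The top view shows four dark weights near (228,229), (270,229), (326,228) and (321,186). The vials are at (219,186) and (273,186), and the four stands are around (390–445, 168–232). I'll enlarge the crop.

```bash
python3 - <<'E'
import cv2
a=cv2.imread("pics/top0.png")
for n,(x,y,w,h) in dict(tw=(200,165,150,85),ts=(360,140,110,110)).items():
    k=5; c=cv2.resize(a[y:y+h,x:x+w],None,fx=k,fy=k,interpolation=cv2.INTER_CUBIC)
    c=cv2.convertScaleAbs(c,alpha=1.7)
    for i in range(0,w,10): cv2.line(c,(i*k,0),(i*k,6 if (x+i)%50 else 20),(0,0,255),1)
    for i in range(0,h,10): cv2.line(c,(0,i*k),(6 if (y+i)%50 else 20,i*k),(0,0,255),1)
    cv2.imwrite(f"pics/{n}.png",c)
E
```

```text
(no output)
```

View pics/tw.png

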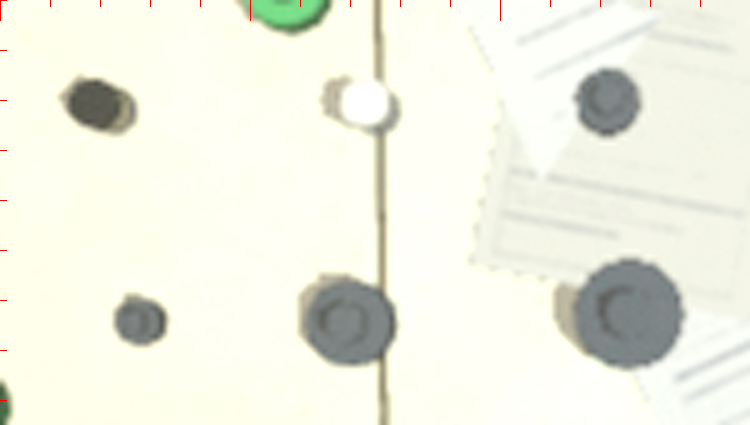

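View pics/ts.png

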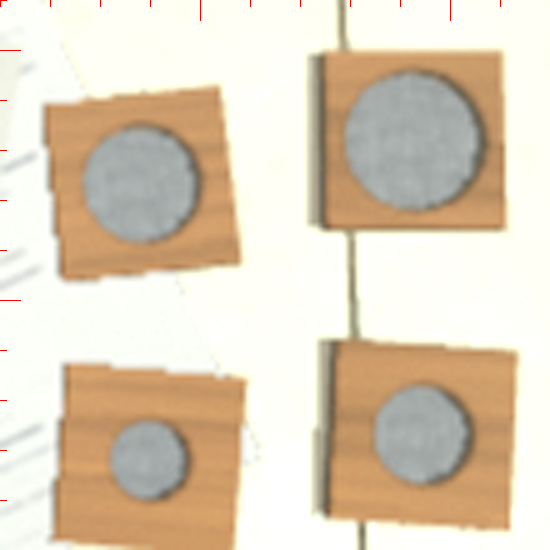

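Crop reading: wells in top image (offset 360,140, scale 5): 40 at (150,459), 50 at (423,434), 60 at (141,183), 72 at (413,140). By diameter, the weights are 24 at (140,320), 44 at (350,320), 56 at (628,313) and 34 at (608,101). I'll fit modelled silhouettes and cross-check them in the side view.

```bash
cat > h.py <<'E'
import cv2,numpy as np,json
from scipy.spatial.transform import Rotation as R
from scipy.optimize import least_squares
F=np.diag([1.,-1,-1])
def proj(s,P):
    A=(R.from_euler('xyz',s["attitude"],degrees=True).as_matrix()@F).T
    return cv2.projectPoints(np.asarray(P,float).reshape(-1,3),cv2.Rodrigues(A)[0],-A@s["position"],s["camera_matrix"],np.array(s["dist_coeffs"]))[0][:,0]
def locate(s,f,x0):
    "xy such that f(xy) (pixel mismatch) vanishes"
    return least_squares(f,x0,diff_step=1e-4).x
def ring(xy,r,z):
    t=np.linspace(0,2*np.pi,60);return np.c_[xy[0]+r*np.cos(t),xy[1]+r*np.sin(t),0*t+z]
W={24:(.022,.006,.035),34:(.028,.008,.043),44:(.034,.010,.051),56:(.038,.012,.057)}
def sil(s,xy,d):
    h,k,H=W[d]
    return cv2.convexHull(proj(s,np.r_[ring(xy,d/2e3,0),ring(xy,d/2e3,h),ring(xy,k,H)]).astype(np.float32))
def cen(c):
    m=cv2.moments(c);return np.array([m['m10'],m['m01']])/m['m00'],m['m00']
def blob(im,uv,th):
    n,l,st,c=cv2.connectedComponentsWithStats((im.max(2)<th).astype(np.uint8))
    i=l[int(uv[1]),int(uv[0])];return c[i],st[i,4]
E
python3 - <<'E'
from h import *
from bench import snapshot
s=snapshot("top");sd=snapshot("side")
w={24:(228,229),34:(321,185),44:(270,229),56:(326,228)}
sw={24:(267,173),34:(326,208),44:(272,188),56:(283,213)}
out={"w":{},"s":{}}
for d,uv in w.items():
    c,a=blob(s["image"],uv,85)
    xy=locate(s,lambda p:cen(sil(s,p,d))[0]-c,(.5,.1))
    cs,as_=blob(sd["image"],sw[d],75); m,ma=cen(sil(sd,xy,d))
    print(d,xy.round(4),"area",a,cen(sil(s,xy,d))[1],"side",cs.round(1),as_,m.round(1),ma)
    out["w"][d]=list(xy)
st={24:(150,459),34:(423,434.3),44:(141.3,183.4),56:(413.5,140.3)}
for d,c in st.items():
    uv=np.array([360,140])+(np.array(c)+.5)/5-.5
    xy=locate(s,lambda p:proj(s,[[*p,.016]])[0]-uv,(.5,-.1))
    print("stand",d,xy.round(4),"side well",proj(sd,[[*xy,.016]]).round(1))
    out["s"][d]=list(xy)
json.dump(out,open("p.json","w"))
a=sd["image"][140:330,230:430,::-1].copy()
k=4;a=cv2.convertScaleAbs(cv2.resize(a,None,fx=k,fy=k),alpha=1.5)[:600*1]
a=cv2.resize(a,(632,600))if a.shape[0]>600 else a
q=lambda P:((np.asarray(P)-[230,140])*k+k/2).astype(np.int32).reshape(-1,1,2)
for d in w:
    cv2.polylines(a,[q(sil(sd,out["w"][d],d)[:,0])],True,(0,0,255),1)
    cv2.polylines(a,[q(proj(sd,ring(out["s"][d],(d+16)/2e3,.018)))],True,(255,0,0),1)
cv2.imwrite("pics/chk.png",a[:600])
E
```

```text
24 [0.446  0.3296] area 66 85.80067797878291 side [270.6 184.7] 340 [266.  170.6] 104.95869099302217
34 [0.5522 0.0909] area 116 153.0102559751831 side [325.4 207.7] 191 [324.8 207.2] 241.2200844110921
44 [0.4429 0.2222] area 227 263.1446991239209 side [270.6 184.7] 340 [271.4 187. ] 334.2609980411362
56 [0.4443 0.083 ] area 349 399.20972468703985 side [282.8 214.9] 487 [282.  213.7] 585.3560242350213
stand 24 [ 0.4306 -0.0799] side well [[290.4 256. ]]
stand 34 [ 0.44   -0.2189] side well [[310.1 297.4]]
stand 44 [ 0.5709 -0.08  ] side well [[353.4 245.6]]
stand 56 [ 0.5901 -0.2202] side well [[384.4 284.1]]
```

View pics/chk.png

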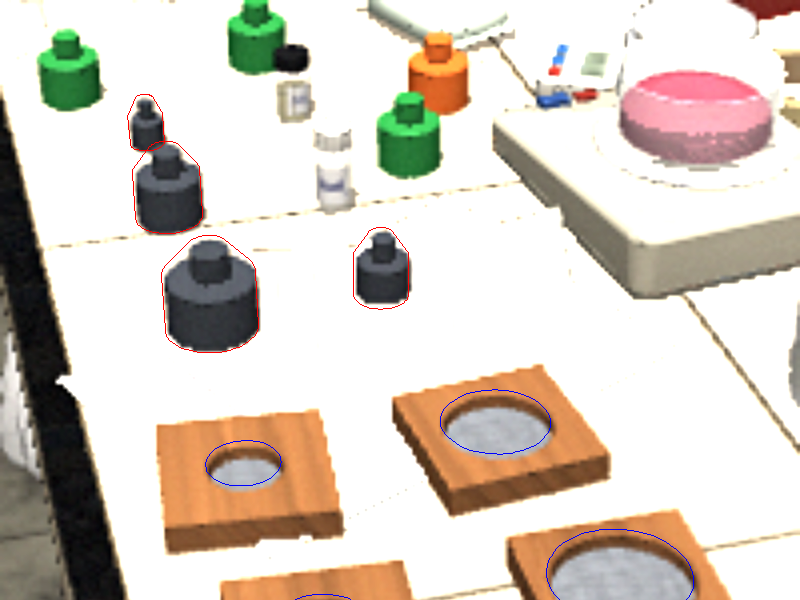

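The projected outlines match the side view to within about a pixel for all four weights and all the wells shown. I'll do the smallest weight first, gripping by the knob.

```bash
cat > pp.py <<'E'
from h import *
from bench import *
P=json.load(open("p.json")); ZT=.13
ori=lambda p:[180,0,np.degrees(np.arctan2(p[1],p[0]))+90]
def pick(d):
    p=P["w"][str(d)];h,k,H=W[d];z=h+.001
    grip(min(.08,2*k+.03)); move_ptp([*p,ZT],ori(p))
    movel([*p,z+.04],rate=.2); c=movel([*p,z],rate=.06,contact_N=8)
    grip(2*k-.008); s=get_state()
    print(d,"contact",c,"z",s["ee_pos"].round(4),"open",s["opening"],"F",s["grasp_force"])
    movel([*p,ZT],rate=.15); s=get_state()
    print("lifted open",s["opening"],"F",s["grasp_force"],"fz",s["ft_force"][2],"t",s["t"])
    return s["grasp_force"]>5
def place(d):
    p=P["s"][str(d)];h,k,H=W[d];z=h+.001+.008
    move_ptp([*p,ZT],ori(p)); movel([*p,z+.015],rate=.2)
    c=movel([*p,z-.004],rate=.03,contact_N=5); s=get_state()
    print("placed contact",c,"z err",s["ee_pos"][2]-z)
    grip(2*k+.03); movel([*p,ZT],rate=.2); print("t",get_state()["t"])
def shot(n,f):
    cv2.imwrite("pics/"+f,snapshot(n)["image"][:,:,::-1])
E
python3 - <<'E'
from pp import *
ok=pick(24); shot("side","p1.png")
E
```

```text
24 contact False z [0.4463 0.3298 0.0233] open 0.0083867047576701 F 58.6381334066391
lifted open 0.008629746284370295 F 58.55670154094696 fz -0.4388111048886413 t 4.4667
```

View pics/p1.png

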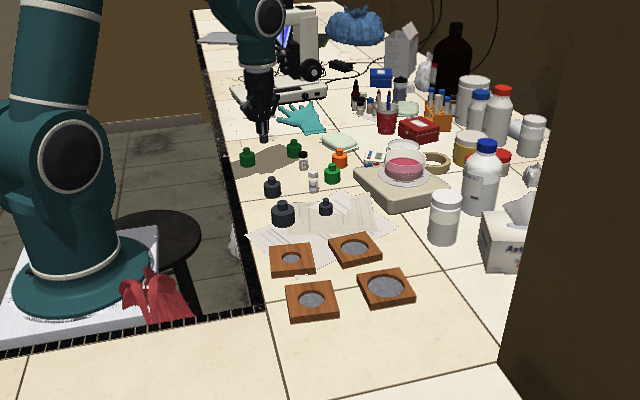

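The weight is off the table at (266,172) and hangs from the fingers near (264,138). Placing it now.

```bash
python3 - <<'E'
from pp import *
place(24); ok=pick(34); shot("side","p2.png")
a=cv2.imread("pics/p2.png")[110:310,220:440];cv2.imwrite("pics/p2c.png",cv2.resize(a,None,fx=3,fy=3))
E
```

```text
placed contact True z err 0.0001460890081538893
t 8.175
34 contact False z [0.5525 0.091  0.0293] open 0.013093032945749808 F 58.49588871002197
lifted open 0.012758868205488072 F 58.56765389442444 fz -1.8201239851129403 t 11.75
```

View pics/p2c.png

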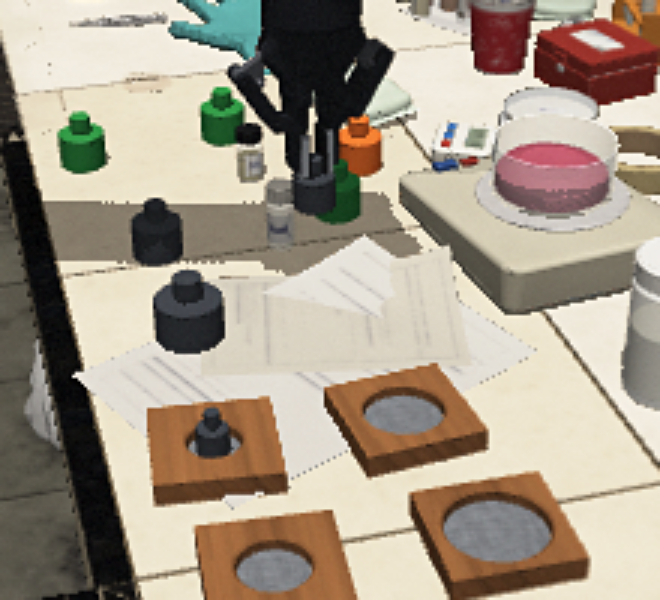

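The small weight stands in the smallest well, at crop (212,435). weight34 hangs upright in the fingers at (313,190). The heights are right, so I'll continue.

```bash
python3 - <<'E'
from pp import *
place(34)
if pick(44):
    place(44)
    if pick(56): place(56)
p=[.40,.33];move_ptp([*p,.25],ori(p)); print(get_state()["t"])
shot("side","p3.png"); shot("top","p3t.png")
a=cv2.imread("pics/p3.png")[130:330,220:440];cv2.imwrite("pics/p3c.png",cv2.resize(a,None,fx=3,fy=3))
a=cv2.imread("pics/p3t.png")[130:260,170:480];cv2.imwrite("pics/p3tc.png",cv2.resize(a,None,fx=2.5,fy=2.5))
E
```

```text
placed contact True z err 0.00010612011540912097
t 15.1417
44 contact False z [0.4433 0.2224 0.0354] open 0.01717697779550294 F 58.58718931674957
lifted open 0.017249325238839652 F 58.75876486301422 fz -4.798059927278606 t 19.4
placed contact True z err 0.0002435986601145787
t 22.6667
56 contact False z [0.4451 0.0832 0.0395] open 0.0212808440854171 F 58.50021779537201
lifted open 0.02150480823533561 F 59.210423827171326 fz -8.321033542300857 t 26.1
placed contact True z err 0.00044448940361115075
t 29.3583
31.4917
```

View pics/p3c.png

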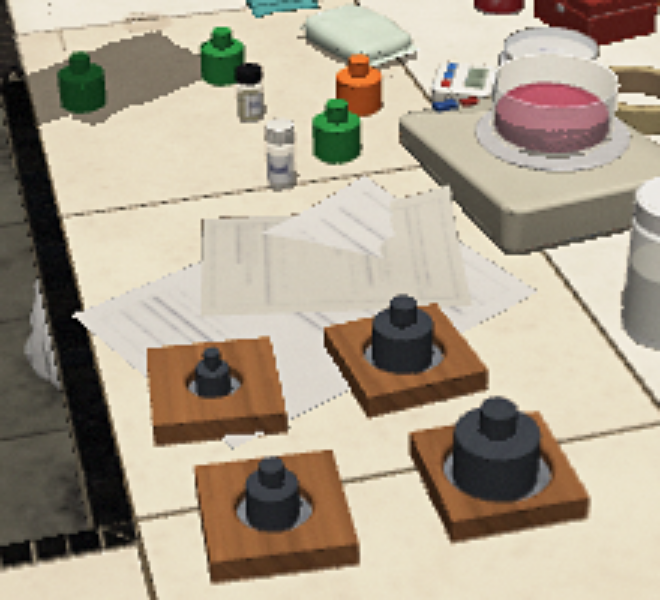

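View pics/p3tc.png

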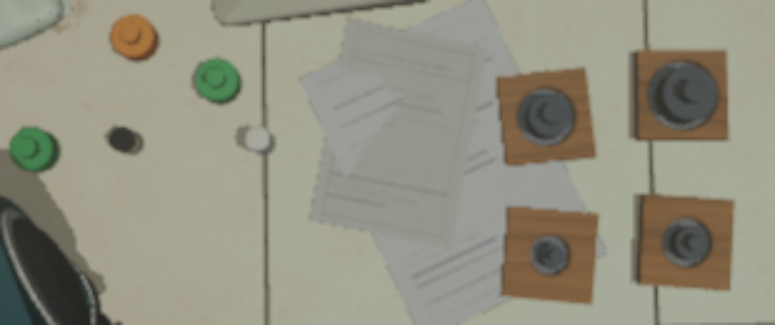

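All four weights stand upright, each centred in its own well: side crop 24 at (212,380), 34 at (272,500), 44 at (403,340), 56 at (497,455). The vials and look-alikes haven't moved, and the arm is clear.

```bash
python3 -c "
from bench import *
print(finish_job())"
```

```text
the job is handed in; nothing more can be done
None
```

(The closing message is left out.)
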